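# Make up two yarn inspection kits

### The arm

A 6-joint arm with a two-finger parallel gripper is mounted at the origin on the work surface. World frame = base frame: x ahead of the robot, y to its left, z up, the work surface at z = 0. Lengths are in mm, angles in rad, forces in N, time in s.
With the tool pointing down it reaches from about 300 to 775 mm from the base axis. Payload 14.6 kg.
Tool frame: the origin (TCP) lies between the finger pads; the fingertips stand 19 mm ahead of it and the grasp point (between the pads) is the TCP; z points along the fingers, y is the line along which they close (so a half turn about z gives the same grasp; the last joint's range is limited). The gripper opens to 94 mm and grips with 3 to 60 N. Pads are 16 mm wide; open, the fingers measure 119 mm over their backs; the gripper's body (75 mm by 177 mm) begins 78 mm behind the grasp point.
Start: joints at [1.209, 0.3, 1.521, -0, 1.321, -0.067], TCP at [159.799, 526.264, 224.446] pointing down, gripper open.
Joint ranges: [-3.03, 3.03], [-0.79, 2.21], [0.23, 2.52], [-1.04, 4.18], [0, 3.07], [-2.55, 2.55]. Speed limits (rad/s): [2.22, 2.22, 2.57, 3.14, 3.14, 3.14].

### API

Orientations are given as [roll, pitch, yaw] about the fixed x, y, z axes, in that order (R = Rz(yaw) Ry(pitch) Rx(roll)).
In Python, from cell import monitor, imaging, job, find_in, trace gives the robot as it stands. The module is installed in compiled form; this text tells all that it offers.
- The arm moves only by the tool arm_command, never from a script. Its argument "steps" is a list of rows, each a list of 5 numbers: the opening, from 0 (shut) to 1 (fully open), then the shift along the tool's x, y, z in mm, then the turn about the tool's z in degrees. In form: [[gripper, dx, dy, dz, turn], ...]. A call has 1 to 20 rows; each row is the pose to reach, as a shift and turn from the pose commanded when the call began, along the tool's axes at that moment; what a row does not reach only later rows make up. A row lasts 1/8 s, in which the tool goes at most 62.5 mm and 10.7 degrees, less where a joint would pass 70% of its speed; a pose out of reach is approached as far as the arm can. A call with a gripper value outside its range is refused whole. The fingers move at their own pace and stop on an object; "force" is the grip in N (left out, the last holds). Time passes only in rows, so rows that repeat a pose let the fingers close. It gives the time, the measured TCP pose, the force, the opening and the grip force at its end, in the units of the state.
- monitor.read_state(): the state, without advancing time (a new reading comes with each control period).
- imaging.camera(name): name is "scene" or "top"; returns a dict with "img" (480x640x3 uint8, red, green, blue), "mtx" (3x3 intrinsics, pixels), "D" ([k1, k2, p1, p2, k3] as OpenCV has them; the pictures are not rectified), "view" (4x4, takes a point from world to camera coordinates). Camera axes: x right, y down, z forward; pixel columns grow to the right and rows downward; lengths in mm; the calibration is good to about 2 mm. A picture is of the moment at which its call begins. There is no depth.
- job.sign_off(): hands the job in; it is judged then, once.
Trained networks look in a picture, given as the dict that the camera call returned (one of the last four; its "shot" number tells which), for a name from the list of things; names that differ only in an ending like _2 or _b are one class to them, and where a whole thing is asked for, a point or a joint stands for the part that bears it (a point fixed in the world has none). Each returns a list of dicts, best first, with "p" (0 to 1); they miss things now and then, are a little off and sometimes report something else, mostly with a low value. They report only what shows in the picture. A call takes as long as a camera call. They do not tell look-alikes from the thing itself.
- find_in(picture, target): "rect" ([centre column, centre row, width, height] in pixels, round what is visible of it).
- trace(picture, target): "region" (480x640 bool, what is visible of it) and "rect" ([centre column, centre row, width, height] in pixels, round what is visible of it).
The state is a dict: "clock": time; "joints": joint angles; "qd": joint speeds; "effort": joint torques, N m; "eef_pos": TCP position; "eef_rot": TCP orientation; "wrist_force": force on the tool from outside, world axes, zero at the start; "moment": the same for the moment, N m; "finger_gap": finger opening in mm; "finger_force": force on a finger pad.
Only numpy, scipy, OpenCV 4.12 (cv2) and the standard library are available. Lean on these libraries where they do the work, as an engineer would, in place of code of your own. Each camera call takes 0.05 s, during which the arm holds its last target. There are 200 camera calls.

### The job

Make up two yarn inspection kits from the stock on the bench. The blue tray gets the red-banded spool in its middle pocket and the black folding magnifier in either end pocket; the yellow tray gets the green-banded spool in its middle pocket, with the orange stapler in one end pocket and the amber jar in the other. Stand everything upright, flat on the pocket floors, and leave the brown-banded spool standing where it is.

Things in the scene. Friction and masses are not known exactly. Their poses are not given: they have to be found in the camera images.
- tray_blue: Blue kit tray, seen from above: an open-topped tray 238 x 82 mm, 22 mm high, fixed to the table, with three equal square pockets in a row along its y axis. Each pocket is 74 x 74 mm inside; outer walls and dividers are 4 mm thick, the floor is 4 mm thick. Origin: centre of the underside, on the table. z is up, y runs along the row, so pocket centres lie at y = -78, 0 and +78 mm in its frame (x = 0).
- tray_yellow: Yellow kit tray, seen from above: an open-topped tray 238 x 82 mm, 22 mm high, fixed to the table, with three equal square pockets in a row along its y axis. Each pocket is 74 x 74 mm inside; outer walls and dividers are 4 mm thick, the floor is 4 mm thick. Origin: centre of the underside, on the table. z is up, y runs along the row, so pocket centres lie at y = -78, 0 and +78 mm in its frame (x = 0).
- spool_red_center (a point): Small yarn spool of white yarn with red bands round both ends and a red top with a dark hole, standing upright: diameter 40 mm, height 66 mm, about 80 g. The point is its centre, 33 mm above its underside; z is its axis.
- spool_green_center (a point): Small yarn spool of white yarn with green bands round both ends and a green top with a dark hole, standing upright: diameter 40 mm, height 66 mm, about 80 g. The point is its centre, 33 mm above its underside; z is its axis.
- spool_brown_center (a point): Small yarn spool of white yarn with cardboard-brown bands round both ends and a brown top with a dark hole, standing upright: diameter 40 mm, height 66 mm, about 80 g. The point is its centre, 33 mm above its underside; z is its axis. It belongs to no kit and stays where it is.
- linen_tester_center (a point): Black folding magnifier (linen tester) standing open: 42 mm along its x, 40 mm along its y, 44 mm high, about 70 g, a round lens with a silver rim in its top. Its two flat cheeks face -y and +y: grip it across y (40 mm). It is open towards -x and has a full-width upright plate at +x. The point is its centre, 22 mm above its underside; z is up.
- stapler_center (a point): Orange mini stapler, standing on its base: 54 mm long along its x, 26 mm wide along its y, 36 mm high, about 60 g. Grip it across y. The point is its centre, 18 mm above its underside; z is up. It fits a pocket lengthwise with 20 mm to spare.
- jar_center (a point): Amber glass sample jar with a white lid, round, closed, upright: diameter 38 mm, height 56 mm, about 70 g. The point is its centre, 28 mm above its underside; z is its axis.
Mind the look-alikes: they are no part of the job. What is shaped like the part that bears spool_green_center but purple is not meant.

How it is judged (in metres and radians):
At the end, for the whole second after the job is handed in: Each thing stands in its own pocket of its tray: within 30 mm of the row's centre line, spools within 30 mm of the middle, others 45 to 110 mm from it; height within 5 mm of standing on the floor, tilt under 0.15 rad, at rest. Brown spool moved under 20 mm, upright (x of spool_red_center in the frame of tray_blue between -0.03 and 0.03 m and y of spool_red_center in the frame of tray_blue between -0.11 and 0.11 m and z of spool_red_center in the frame of tray_blue between 0.032 and 0.042 m and angle between each of spool_red_center, linen_tester_center, spool_green_center, stapler_center, jar_center, spool_brown_center's own z axis and vertical below 0.15 rad and y of spool_red_center in the frame of tray_blue between -0.03 and 0.03 m and x of linen_tester_center in the frame of tray_blue between -0.03 and 0.03 m and y of linen_tester_center in the frame of tray_blue between -0.11 and 0.11 m and z of linen_tester_center in the frame of tray_blue between 0.021 and 0.031 m and x of spool_green_center in the frame of tray_yellow between -0.03 and 0.03 m and y of spool_green_center in the frame of tray_yellow between -0.11 and 0.11 m and z of spool_green_center in the frame of tray_yellow between 0.032 and 0.042 m and y of spool_green_center in the frame of tray_yellow between -0.03 and 0.03 m and x of stapler_center in the frame of tray_yellow between -0.03 and 0.03 m and y of stapler_center in the frame of tray_yellow between -0.11 and 0.11 m and z of stapler_center in the frame of tray_yellow between 0.017 and 0.027 m and x of jar_center in the frame of tray_yellow between -0.03 and 0.03 m and y of jar_center in the frame of tray_yellow between -0.11 and 0.11 m and z of jar_center in the frame of tray_yellow between 0.027 and 0.037 m and (y of linen_tester_center in the frame of tray_blue above 0.045 m or y of linen_tester_center in the frame of tray_blue below -0.045 m) and ((y of stapler_center in the frame of tray_yellow above 0.045 m and y of jar_center in the frame of tray_yellow below -0.045 m) or (y of stapler_center in the frame of tray_yellow below -0.045 m and y of jar_center in the frame of tray_yellow above 0.045 m)) and distance of spool_brown_center from where it was at the start of the episode below 0.02 m and linear speed of each of spool_red, spool_green, linen_tester, stapler, jar below 0.02 m/s); the robot touches nothing.
It fails at once if the brown-banded spool is shifted by more than 20 mm or tipped over (distance of spool_brown_center from where it was at the start of the episode above 0.02 m or angle between spool_brown_center's own z axis and vertical above 0.3 rad).
It also fails if it takes over 128 s, if anything falls off the work surface, if the arm or the gripper's body presses on something with over 40 N, if the wrist force passes 120 N, or if a joint passes its speed limit or range.

## Working session

There is one attempt and no reset: what is moved stays moved. The work goes in short steps, Python scripts to look and compute and a tool call to move; the robot and the scene stay as the last step left them, time stands still between calls to the robot, and variables do not carry over. Pictures are saved under pics/ and viewed, at most 14 in all, crops included, and the job is handed in when it is done.

Besides the shell and the picture viewer there is one more tool, called after ">>>" as a command line: name --pt "numbers of a row" for each row, then --argument value for the rest. arm_command: Moves the arm, as the interface text tells. Its arguments: {"type":"object","properties":{"steps":{"type":"array","items":{"type":"array","items":{"type":"number"}}},"force":{"type":"number"}},"required":["steps"]}

```bash
mkdir -p pics
python3 - <<'E'
from cell import monitor, imaging
import cv2
s=monitor.read_state(); print(s)
for n in("scene","top"):
    c=imaging.camera(n); cv2.imwrite(f"pics/{n}0.png",c["img"][:,:,::-1]); print(n,c["mtx"],c["D"],c["view"],c["shot"])
E
```

```text
{'clock': 0.0, 'joints': array([ 1.20942530e+00,  3.00470239e-01,  1.52161860e+00,  1.76198472e-05,
        1.32070561e+00, -6.66034723e-02]), 'qd': array([-6.60281992e-04,  7.54213738e-04, -1.33441007e-04,  1.83004632e-04,
       -1.24236021e-03, -4.20950957e-05]), 'effort': array([ 1.68177059e-03, -5.31803441e+01, -3.52744889e+01,  7.08556990e-02,
        2.43146508e-02, -1.10098938e-04]), 'eef_pos': array([159.69390186, 526.03688313, 223.87092421]), 'eef_rot': array([-3.14039466e+00, -9.70131278e-05,  2.84682067e+00]), 'wrist_force': array([0.24917505, 0.30934982, 0.17627268]), 'moment': array([-0.02325596, -0.02560718,  0.00877236]), 'finger_force': 0.0, 'finger_gap': 94.24761104735059}
scene [[600.96176939   0.         329.36443038]
 [  0.         600.96176939 245.32563569]
 [  0.           0.           1.        ]] [-0.19621008  0.          0.          0.          0.        ] [[-4.85307835e-01  8.74338917e-01  2.78635045e-03  2.05925127e+02]
 [ 4.95691099e-01  2.77759134e-01 -8.22885288e-01 -1.77734396e+02]
 [-7.20254566e-01 -3.97971508e-01 -5.68200703e-01  1.53546127e+03]
 [ 0.00000000e+00  0.00000000e+00  0.00000000e+00  1.00000000e+00]] 1
top [[434.53366275   0.         320.0652885 ]
 [  0.         434.53366275 232.08879883]
 [  0.           0.           1.        ]] [0.00105043 0.         0.         0.         0.        ] [[ 1.21057676e-01 -9.92635454e-01  4.46038260e-03 -3.80881983e+01]
 [-9.71510489e-01 -1.19401272e-01 -2.04721045e-01  4.85697564e+02]
 [ 2.03745942e-01  2.04497454e-02 -9.78810196e-01  8.15296231e+02]
 [ 0.00000000e+00  0.00000000e+00  0.00000000e+00  1.00000000e+00]] 2
```

View pics/scene0.png

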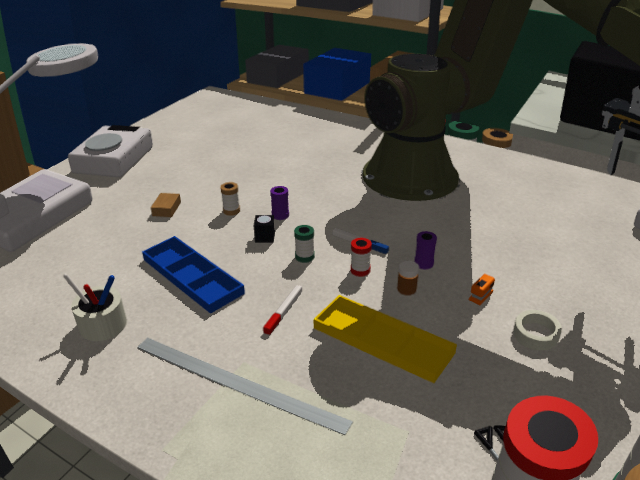

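View pics/top0.png

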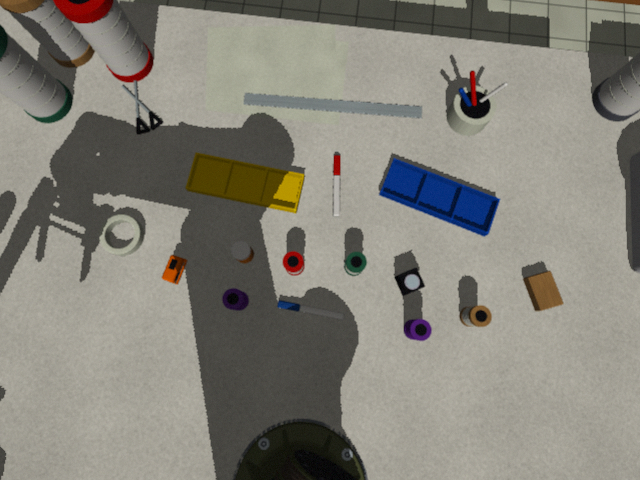

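The pictures show both trays, with blue at (440,195) top and yellow at (245,183). The top view also has red (292,262), green (355,262), brown (478,316), tester (410,281), stapler (174,268) and jar (242,252). Purple decoys are at (235,299) and (418,329). Next I fit solid silhouettes to the traces in both views.

```bash
cat > h.py <<'E'
from cell import monitor, imaging, trace
import cv2, numpy as np
from scipy.optimize import minimize
def proj(c,P):
    V=c["view"]; return cv2.projectPoints(np.float64(P),cv2.Rodrigues(V[:3,:3])[0],V[:3,3],c["mtx"],np.float64(c["D"]))[0][:,0]
def ray(c,uv,z):
    V=c["view"];R,t=V[:3,:3],V[:3,3]
    n=cv2.undistortPoints(np.float64([[uv]]),c["mtx"],np.float64(c["D"]))[0,0]
    o=-R.T@t; d=R.T@np.r_[n,1]; return (o+d*(z-o[2])/d[2])[:2]
def solid(dim):
    if len(dim)==2:
        a=np.linspace(0,2*np.pi,25)[:-1]; b=np.c_[np.cos(a),np.sin(a)]*dim[0]/2
    else: b=np.array([[1,1],[1,-1],[-1,-1],[-1,1]])*np.array(dim[:2])/2
    return np.vstack([np.c_[b,0*b[:,0]],np.c_[b,0*b[:,0]+dim[-1]]])
def hull(c,dim,p,z0=0):
    S=solid(dim); C,s=np.cos(p[2]),np.sin(p[2])
    P=np.c_[S[:,:2]@np.array([[C,s],[-s,C]])+p[:2],S[:,2]+z0]
    m=np.zeros((480*4,640*4),np.uint8)
    cv2.fillConvexPoly(m,cv2.convexHull(np.float32(proj(c,P)*4+1.5)).astype(int),255)
    return cv2.resize(m,(640,480),interpolation=cv2.INTER_AREA)/255.
DIM=dict(tray_blue=(82,238,22),tray_yellow=(82,238,22),spool_red_center=(40,66),spool_green_center=(40,66),spool_brown_center=(40,66),linen_tester_center=(42,40,44),stapler_center=(54,26,36),jar_center=(38,56))
def iou(c,m,dim,p,z0): h=hull(c,dim,p,z0); return np.minimum(h,m).sum()/np.maximum(h,m).sum()
def fit(cams,masks,dim,z0=0,uv=None):
    top,m=cams[-1],masks[-1]
    if uv is None: uv=np.argwhere(m).mean(0)[::-1]
    xy=ray(top,uv,z0+dim[-1]/2)
    best=None
    for y in ([0] if len(dim)==2 else np.arange(0,np.pi,np.pi/6)):
        f=lambda q:-sum(iou(c,k,dim,[q[0],q[1],q[2]/50],z0) for c,k in zip(cams,masks))
        S=np.array([[*xy,y*50],[xy[0]+10,xy[1],y*50],[xy[0],xy[1]+10,y*50],[*xy,y*50+12]])
        r=minimize(f,S[0],method="Nelder-Mead",options=dict(initial_simplex=S,xatol=.3,fatol=1e-4,maxiter=90))
        if best is None or r.fun<best.fun: best=r
    return best.x[:2],best.x[2]/50,-best.fun/len(cams)
E
python3 - <<'E'
from h import *
cs,ct=imaging.camera("scene"),imaging.camera("top")
for n,dim in DIM.items():
    T=[trace(c,n)[:6] for c in(cs,ct)]
    print(n,[[(round(float(d["p"]),2),np.round(d["rect"]).astype(int).tolist()) for d in t] for t in T])
    for i in range(len(T[1])):
        if T[1][i]["p"]<.4: continue
        x,y,q=fit([ct],[T[1][i]["region"]],dim)
        # matching scene detection
        b=max(T[0],key=lambda d:iou(cs,d["region"],dim,[*x,y],0)) if T[0] else None
        r2=fit([cs,ct],[b["region"],T[1][i]["region"]],dim) if b is not None else None
        print("   top",i,x.round(1),round(y,3),round(q,2),"both",r2 and (r2[0].round(1),round(r2[1],3),round(r2[2],2)))
E
```

```text
tray_blue [[(0.7, [194, 276, 100, 70])], [(0.94, [441, 197, 125, 82])]]
   top 0 [ 601.4 -219.2] -0.265 0.98 both (array([ 601.8, -218.2]), np.float64(2.871), np.float64(0.96))
tray_yellow [[(0.95, [386, 339, 144, 85])], [(0.59, [247, 182, 118, 64])]]
   top 0 [582.  191.4] -0.086 0.98 both (array([582.1, 192.9]), np.float64(-0.088), np.float64(0.96))
spool_red_center [[(0.58, [360, 257, 21, 42])], [(0.88, [293, 265, 24, 31]), (0.42, [412, 283, 33, 27])]]
   top 0 [419.4  65.7] 0.176 0.95 both (array([419. ,  66.6]), np.float64(0.342), np.float64(0.92))
   top 1 [ 411.5 -165.4] 0.019 0.86 both (array([ 411.5, -165.4]), np.float64(0.019), np.float64(0.43))
spool_green_center [[(0.89, [427, 251, 22, 37]), (0.82, [306, 244, 23, 40]), (0.66, [279, 202, 20, 33])], [(0.92, [356, 263, 22, 26]), (0.6, [238, 301, 31, 22]), (0.58, [418, 330, 25, 18])]]
   top 0 [433.5 -56. ] 0.171 0.96 both (array([433.5, -55.5]), np.float64(-0.021), np.float64(0.93))
   top 1 [334.8 169.3] 0.076 0.93 both (array([334.9, 169.9]), np.float64(0.12), np.float64(0.89))
   top 2 [ 321.5 -189.1] 0.023 0.95 both (array([ 321. , -188.3]), np.float64(0.259), np.float64(0.92))
spool_brown_center [[(0.74, [230, 201, 28, 35]), (0.74, [360, 258, 23, 42])], [(0.63, [476, 319, 33, 24])]]
   top 0 [ 359.2 -300.4] 0.21 0.93 both (array([ 359.9, -299.3]), np.float64(0.096), np.float64(0.9))
linen_tester_center [[(0.61, [263, 231, 22, 28])], [(0.71, [412, 283, 30, 24])]]
   top 0 [ 412.9 -169.5] 0.519 0.94 both (array([ 412.9, -168.4]), np.float64(0.556), np.float64(0.92))
stapler_center [[(0.74, [387, 339, 140, 85]), (0.59, [482, 291, 22, 30])], [(0.55, [175, 270, 23, 27])]]
   top 0 [381.7 303.9] -0.167 0.8 both (array([379.8, 307.3]), np.float64(-0.144), np.float64(0.82))
jar_center [[(0.66, [407, 278, 18, 36])], [(0.67, [244, 254, 26, 22])]]
   top 0 [430.6 170.3] 0.289 0.94 both (array([431. , 171.8]), np.float64(0.091), np.float64(0.89))
```

Run:
```python
from h import *
cs,ct=imaging.camera("scene"),imaging.camera("top")
def crop(c,u,v,w=32): return cv2.resize(c["img"][v-w:v+w,u-w:u+w,::-1],(400,300) if 0 else (300,300),interpolation=cv2.INTER_CUBIC)
L=np.vstack([np.hstack([crop(ct,410,282,24),crop(cs,264,229,24)]),np.hstack([crop(ct,174,269,24),crop(cs,482,289,24)])])
cv2.imwrite("pics/c1.png",cv2.convertScaleAbs(L,alpha=1.6))
x=trace(ct,"stapler_center")
```

```text
(no output)
```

View pics/c1.png

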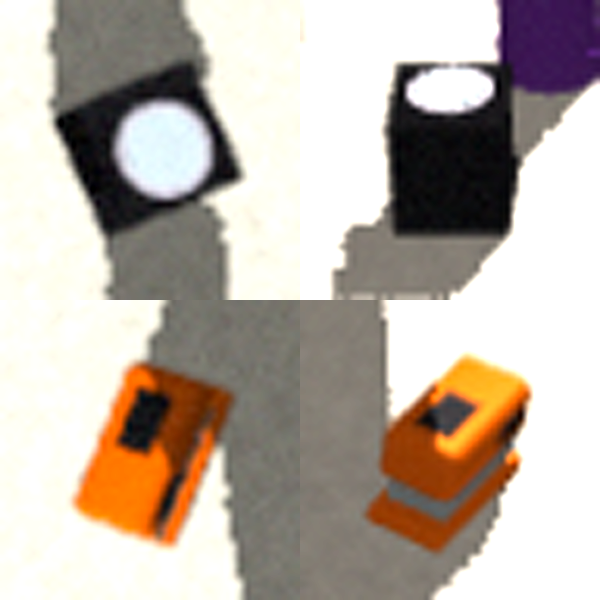

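Bottom row: the stapler's long axis is clear. Top row: the tester's faces are too dark to tell the cheeks from the plate, so I'll brighten the shadows.

Run:
```python
from h import *
cs,ct=imaging.camera("scene"),imaging.camera("top")
def crop(c,u,v,w): 
    k=np.mean([imaging.camera(n)["img"].astype(float) for n in [c]*3],0)[v-w:v+w,u-w:u+w,::-1]
    return cv2.resize(np.clip(k*5,0,255).astype(np.uint8),(400,400),interpolation=cv2.INTER_NEAREST)
cv2.imwrite("pics/c2.png",np.hstack([crop("top",410,282,20),crop("scene",264,229,20)]))
m=trace(ct,"stapler_center")[0]; ms=[d for d in trace(cs,"stapler_center") if abs(d["rect"][0]-482)<15][0]
# colour mask of orange for the stapler
for c,u,v in((cs,482,289),(ct,174,269)):
    h=cv2.cvtColor(c["img"],cv2.COLOR_RGB2HSV); o=((h[...,0]<14)&(h[...,1]>150)).astype(np.uint8); o[:v-25]=0;o[v+25:]=0;o[:,:u-25]=0;o[:,u+25:]=0
    c["o"]=cv2.morphologyEx(o,cv2.MORPH_CLOSE,np.ones((7,7)));print(o.sum())
for cam in([ct],[cs],[cs,ct]): print(fit(cam,[c["o"] for c in cam],DIM["stapler_center"]))
t=trace(ct,"linen_tester_center")[0]["region"]; s=trace(cs,"linen_tester_center")[0]["region"]
for cam,k in(([ct],[t]),([cs],[s])): print(fit(cam,k,(41,41,44)))
```

```text
Traceback (most recent call last):
ValueError: only the last four pictures can be asked about
```

View pics/c2.png

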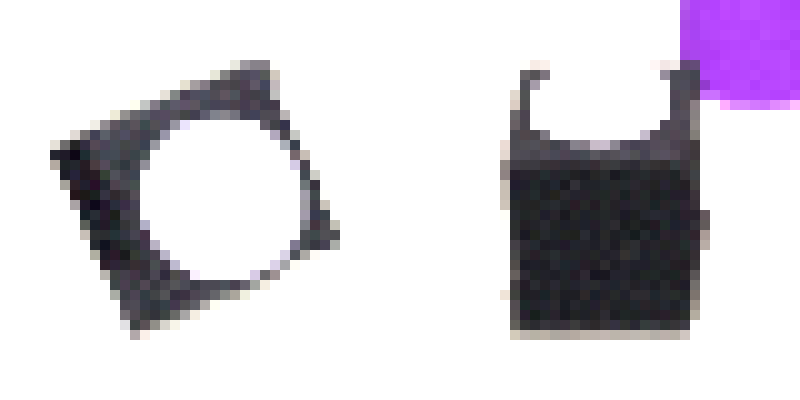

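Run:
```python
from h import *
def avg(n): return np.mean([imaging.camera(n)["img"].astype(float) for _ in range(8)],0).mean(2)
np.set_printoptions(linewidth=250)
T=avg("top");S=avg("scene")
print(T[266:302,394:428].round().astype(int)); print(S[212:246,250:280].round().astype(int))
cs,ct=imaging.camera("scene"),imaging.camera("top")
for c,u,v in((cs,482,289),(ct,174,269)):
    h=cv2.cvtColor(c["img"],cv2.COLOR_RGB2HSV); o=((h[...,0]<14)&(h[...,1]>150)).astype(np.uint8); o[:v-25]=0;o[v+25:]=0;o[:,:u-25]=0;o[:,u+25:]=0
    c["o"]=cv2.morphologyEx(o,cv2.MORPH_CLOSE,np.ones((7,7)));print(o.sum())
for cam in([ct],[cs],[cs,ct]): print(fit(cam,[c["o"] for c in cam],DIM["stapler_center"]))
t=trace(ct,"linen_tester_center")[0]["region"]; s=trace(cs,"linen_tester_center")[0]["region"]
for cam,k in(([ct],[t]),([cs],[s])): print(fit(cam,k,(41,41,44)))
```

```text
[[ 97  72  73 ... 163 163 163]
 [126  73  75 ... 162 162 165]
 [127  72  75 ... 158 157 162]
 ...
 [162 160 159 ... 156 154 156]
 [158 157 159 ... 157 158 162]
 [158 157 160 ... 161 162 164]]
[[181 181 178 ...  35  35  35]
 [175 175 175 ...  35  34  34]
 [175 175 174 ...  34  34  34]
 ...
 [ 78  78  78 ... 182 182 184]
 [ 78  77  77 ... 179 179 179]
 [ 78  77  77 ... 179 180 180]]
382
391
(array([381.01495295, 306.00603421]), np.float64(-0.15988716498061697), np.float64(0.8516083800104033))
(array([385.00080725, 309.03038674]), np.float64(-0.09508879656719461), np.float64(0.8647909312591098))
(array([381.24966304, 307.7703957 ]), np.float64(2.992998230801472), np.float64(0.842945585774248))
(array([ 413.65299452, -169.13902317]), np.float64(0.511194546420827), np.float64(0.938434066722125))
(array([ 415.22474306, -165.91021366]), np.float64(0.5520352435151744), np.float64(0.9606295409539714))
```

Run:
```python
from h import *
import sys
np.set_printoptions(linewidth=250,threshold=sys.maxsize)
def avg(n): return np.mean([imaging.camera(n)["img"].astype(float) for _ in range(8)],0).mean(2)
T=avg("top");S=avg("scene")
print(T[268:300,395:427].round().astype(int)); print(S[214:246,252:278].round().astype(int))
```

```text
[[ 72  75  73  73  74  75  72  71  70  71  70  72  73  71  73  73  68  58  46  32  27  27  52  72 116 157 157 161 160 158 157 158]
 [ 71  74  74  73  74  74  72  71  71  70  69  70  70  66  61  57  46  26  15  17  18  17  41  64 115 157 158 159 160 157 154 155]
 [ 70  69  71  72  73  71  71  71  72  71  69  64  56  47  32  26  16  15  14  17  18  15  39  86 136 159 158 159 159 160 159 157]
 [ 68  67  69  71  73  71  72  72  69  62  56  43  26  16  17  16  18  17  14  14  15  14  38 104 150 159 159 156 158 161 161 162]
 [ 68  67  69  72  71  72  67  60  51  37  25  16  18  19  17  16  14  15  13  13  14  12  14  65 129 158 157 157 156 160 161 164]
 [ 69  68  70  73  67  57  48  30  19  18  19  19  18  16  15  19  29  28  23  15  14  14  14  38 112 158 160 160 159 158 159 161]
 [ 70  70  65  58  47  26  18  19  17  17  14  15  32  48  70  94  99 101  98  84  54  23  13  13  84 145 160 161 160 159 159 158]
 [ 66  57  43  24  18  20  17  14  16  15  13  31  80 112 128 148 150 150 152 142 117  79  34  14  40 114 162 161 161 160 161 160]
 [ 44  20   5  11  17  18  15  14  14  14  32  81 13
[... 5817 characters left out ...]
   7   7   7   7   7   7   8   7   8  30 181 178 179 180]
 [ 92  76  59  16   7   8   7   8   8   8   8   6   8   8   8   7   7   8   8   7   8  35 179 179 176 175]
 [ 77  77  62  19  10  10  10  11  10  10  10  11  12  11  12  10  11  11  10  10  14  63 180 179 176 177]
 [ 79  77  77  41  36  35  35  35  35  35  35  36  36  36  36  36  36  35  35  35  40 114 180 178 178 182]
 [ 78  78  77  78  78  77  77  75  75  76  77  77  78  78  77  78  77  76  76  77 106 183 183 183 181 182]
 [ 78  78  78  78  78  78  78  76  77  77  77  78  78  78  78  77  76  74  75 104 179 181 182 179 179 179]
 [ 76  79  80  78  78  77  77  77  78  77  76  79  79  80  79  78  77  75 103 177 177 179 181 180 177 180]]
```

The tester's left face in the top view shows a lit patch at its robot-side end. That fits an opening facing about 210°, so a yaw of about 0.53. I'll check this against the lens offset and plan the first move.

```bash
cat > plan.py <<'E'
import sys, json, numpy as np
from cell import monitor
from scipy.spatial.transform import Rotation as R
def plan(W):
    s=monitor.read_state(); r=s["eef_rot"]; M=R.from_euler("xyz",r).as_matrix()
    print("tcp",s["eef_pos"].round(1),"yaw",np.degrees(r[2]).round(1),"gap",round(s["finger_gap"],1),"f",round(s["finger_force"],1),"t",round(s["clock"],1))
    for x,y,z,a in W:
        d=M.T@(np.array([x,y,z])-s["eef_pos"]); t=(np.degrees(r[2])-a+180)%360-180
        print((x,y,z,a),"->",d.round().astype(int).tolist(),round(t),"rows",int(np.ceil(max(np.linalg.norm(d)/62.5,abs(t)/10.7))))
if __name__=="__main__": plan(json.loads(sys.argv[1]))
E
python3 - <<'E'
from h import *
cs,ct=imaging.camera("scene"),imaging.camera("top")
for c,u,v in((ct,411,281),(cs,264,219)):
    g=c["img"].mean(2); m=np.zeros_like(g,bool); m[v-11:v+11,u-11:u+11]=1
    k,l=cv2.connectedComponents(((g>85)&m).astype(np.uint8)); reg=l==l[v,u]
    q=np.argwhere(reg).mean(0)[::-1]; xy=ray(c,q,44)-[413.5,-168.2]; a=.53
    print(xy.round(1),"along30",round(xy@[np.cos(a),np.sin(a)],1),"along120",round(xy@[-np.sin(a),np.cos(a)],1))
E
python3 plan.py "[[419,66,140,90],[419,66,44,90]]"
```

```text
[-1.7 -1.1] along30 -2.1 along120 -0.1
[-14.4 -13. ] along30 -19.0 along120 -3.9
tcp [159.8 526.3 224.4] yaw 163.1 gap 94.2 f 0.0 t 3.5
(419, 66, 140, 90) -> [-382, -365, 84] 73 rows 9
(419, 66, 44, 90) -> [-382, -365, 180] 73 rows 9
```

The lens is offset only along the 30° axis, so the tester yaw of about 0.53 stands. I'll pick the red spool first.

>>> arm_command --pt "1 -382 -365 84 73" --pt "1 -382 -365 84 73" --pt "1 -382 -365 84 73" --pt "1 -382 -365 84 73" --pt "1 -382 -365 84 73" --pt "1 -382 -365 84 73" --pt "1 -382 -365 84 73" --pt "1 -382 -365 84 73" --pt "1 -382 -365 84 73" --pt "1 -382 -365 84 73" --pt "1 -382 -365 84 73" --pt "1 -382 -365 84 73" --force 15

```text
clock: 4.95
eef_pos: [419.0, 66.9, 140.7]
eef_rot: [3.141, -0.0, 1.574]
wrist_force: [0.1, 0.3, 0.4]
finger_gap: 94.2
finger_force: 0.0
```

```bash
python3 plan.py "[[419,66,140,90],[419,66,44,90]]"
python3 - <<'E'
from h import *
c=imaging.camera("scene"); cv2.imwrite("pics/s1.png",c["img"][:,:,::-1])
E
```

```text
tcp [419.   66.9 140.7] yaw 90.2 gap 94.2 f 0.0 t 5.0
(419, 66, 140, 90) -> [-1, 0, 1] 0 rows 1
(419, 66, 44, 90) -> [-1, 0, 97] 0 rows 2
```

View pics/s1.png

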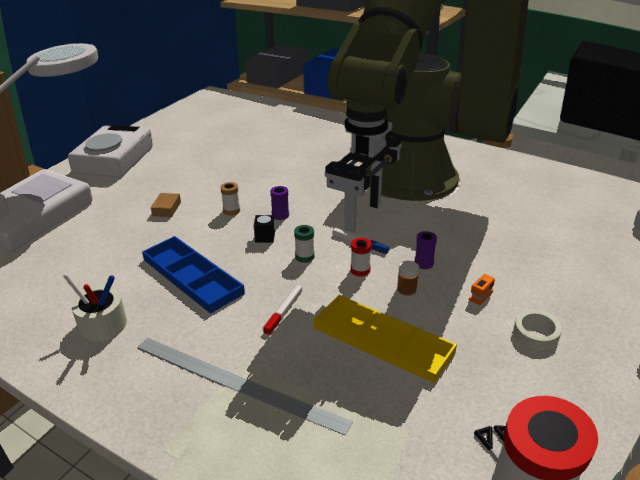

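The gripper hangs above the red spool (361,256), its fingers astride it along x. Now it goes down, grips and lifts.

>>> arm_command --pt "1 -1 0 50 0" --pt "1 -1 0 97 0" --pt "1 -1 0 97 0" --pt "0 -1 0 97 0" --pt "0 -1 0 97 0" --pt "0 -1 0 97 0" --pt "0 -1 0 97 0" --pt "0 -1 0 97 0" --pt "0 -1 0 97 0" --pt "0 -1 0 97 0" --pt "0 -1 0 50 0" --pt "0 -1 0 0 0" --pt "0 -1 0 0 0" --force 15

```text
clock: 6.62
eef_pos: [420.7, 65.1, 143.2]
eef_rot: [3.136, -0.0, 1.573]
wrist_force: [-0.5, 1.0, -1.2]
finger_gap: 40.1
finger_force: 15.0
```

```bash
python3 plan.py "[[601.5,-219,140,74.8],[601.5,-219,60,74.8],[601.5,-219,49,74.8]]"
```

```text
tcp [420.7  65.1 143.2] yaw 90.1 gap 40.1 f 15.0 t 6.6
(601.5, -219, 140, 74.8) -> [-284, 180, 4] 15 rows 6
(601.5, -219, 60, 74.8) -> [-285, 180, 84] 15 rows 6
(601.5, -219, 49, 74.8) -> [-285, 180, 95] 15 rows 6
```

>>> arm_command --pt "0 -284 182 0 15" --pt "0 -284 182 0 15" --pt "0 -284 182 0 15" --pt "0 -284 182 0 15" --pt "0 -284 182 0 15" --pt "0 -284 182 0 15" --pt "0 -284 182 0 15" --pt "0 -284 182 0 15" --pt "0 -284 182 40 15" --pt "0 -284 182 70 15" --pt "0 -284 182 80 15" --pt "0 -284 182 86 15" --pt "0 -284 182 90 15" --pt "0 -284 182 92 15" --pt "0 -284 182 92 15"

```text
clock: 8.5
eef_pos: [601.9, -218.7, 48.8]
eef_rot: [3.141, 0.0, 1.311]
wrist_force: [0.3, 0.5, -0.5]
finger_gap: 39.6
finger_force: 15.0
```

```bash
python3 plan.py "[[601.5,-219,48,74.8]]"
python3 - <<'E'
from h import *
c=imaging.camera("scene"); d=imaging.camera("top")
f=lambda c,u,v:cv2.resize(c["img"][v-60:v+60,u-80:u+80,::-1],(400,300),interpolation=cv2.INTER_CUBIC)
cv2.imwrite("pics/s2.png",np.hstack([f(c,195,255),f(d,440,195)]))
E
```

```text
tcp [ 601.9 -218.7   48.8] yaw 75.1 gap 39.6 f 15.0 t 8.5
(601.5, -219, 48, 74.8) -> [0, 0, 1] 0 rows 1
```

View pics/s2.png

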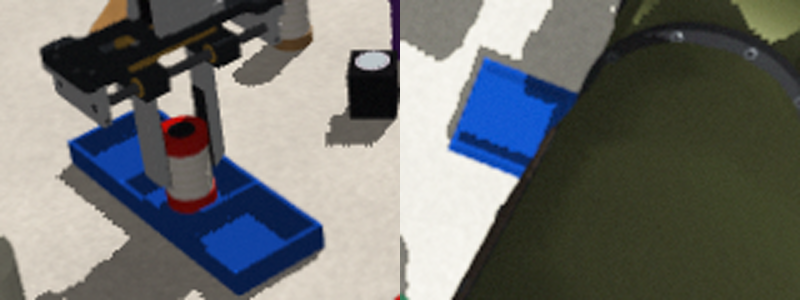

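The red spool sits held in the middle blue pocket. Release and rise.

>>> arm_command --pt "0 0 0 1 0" --pt "0.7 0 0 1 0" --pt "0.7 0 0 1 0" --pt "0.7 0 0 1 0" --pt "0.7 0 0 1 0" --pt "0.7 0 0 -40 0" --pt "0.7 0 0 -90 0" --pt "0.7 0 0 -90 0"

```text
clock: 9.6
eef_pos: [603.3, -219.2, 142.8]
eef_rot: [3.135, 0.001, 1.311]
wrist_force: [-0.2, 0.8, 0.2]
finger_gap: 65.7
finger_force: 0.0
```

```bash
python3 plan.py "[[413.5,-168.5,139,30],[413.5,-168.5,38,30]]"
```

```text
tcp [ 603.3 -219.2  142.8] yaw 75.1 gap 65.7 f 0.0 t 9.6
(413.5, -168.5, 139, 30) -> [0, -197, 2] 45 rows 5
(413.5, -168.5, 38, 30) -> [0, -197, 103] 45 rows 5
```

>>> arm_command --pt "0.75 0 -195 0 45" --pt "0.75 0 -195 0 45" --pt "0.75 0 -195 0 45" --pt "0.75 0 -195 0 45" --pt "0.75 0 -195 0 45" --pt "0.75 0 -195 0 45" --pt "0.75 0 -195 0 45" --pt "0.75 0 -195 50 45" --pt "0.75 0 -195 101 45" --pt "0.75 0 -195 101 45" --pt "0 0 -195 101 45" --pt "0 0 -195 101 45" --pt "0 0 -195 101 45" --pt "0 0 -195 101 45" --pt "0 0 -195 101 45" --pt "0 0 -195 101 45" --force 10

```text
clock: 11.6
eef_pos: [413.8, -168.7, 38.4]
eef_rot: [3.14, -0.001, 0.525]
wrist_force: [-1.3, 1.3, 8.8]
finger_gap: 39.9
finger_force: 10.0
```

```bash
python3 plan.py "[[413.5,-168.5,38,30],[622,-144,140,74.8],[622,-144,42,74.8]]"
python3 - <<'E'
from h import *
c=imaging.camera("scene"); d=imaging.camera("top")
f=lambda c,u,v:cv2.resize(c["img"][v-45:v+45,u-60:u+60,::-1],(400,300),interpolation=cv2.INTER_CUBIC)
cv2.imwrite("pics/s3.png",np.hstack([f(c,264,220),f(d,410,280)]))
E
```

```text
tcp [ 413.8 -168.7   38.4] yaw 30.1 gap 39.9 f 10.0 t 11.6
(413.5, -168.5, 38, 30) -> [0, 0, 0] 0 rows 1
(622, -144, 140, 74.8) -> [193, 83, -101] -45 rows 5
(622, -144, 42, 74.8) -> [193, 83, -3] -45 rows 5
```

View pics/s3.png

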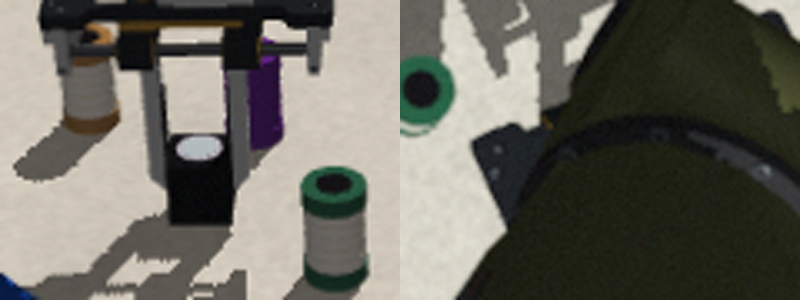

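The gripper holds the tester at 39.9 mm, so it is across the cheeks. Now I place it in the +y blue pocket.

>>> arm_command --pt "0 0 0 -50 0" --pt "0 0 0 -101 0" --pt "0 193 83 -101 -45" --pt "0 193 83 -101 -45" --pt "0 193 83 -101 -45" --pt "0 193 83 -101 -45" --pt "0 193 83 -101 -45" --pt "0 193 83 -101 -45" --pt "0 193 83 -101 -45" --pt "0 193 83 -60 -45" --pt "0 193 83 -30 -45" --pt "0 193 83 -15 -45" --pt "0 193 83 -8 -45" --pt "0 193 83 -5 -45" --pt "0 193 83 -4 -45" --pt "0 193 83 -4 -45"

```text
clock: 13.7
eef_pos: [622.3, -143.7, 42.5]
eef_rot: [3.14, 0.0, 1.311]
wrist_force: [-2.6, -0.2, 3.6]
finger_gap: 40.1
finger_force: 10.0
```

```bash
python3 plan.py "[[622,-144,42,74.8]]"
```

```text
tcp [ 622.3 -143.7   42.5] yaw 75.1 gap 40.1 f 10.0 t 13.7
(622, -144, 42, 74.8) -> [0, 0, 0] 0 rows 1
```

>>> arm_command --pt "0.6 0 0 0 0" --pt "0.6 0 0 0 0" --pt "0.6 0 0 0 0" --pt "0.6 0 0 0 0" --pt "0.6 0 0 -50 0" --pt "0.6 0 0 -100 0" --pt "0.9 0 0 -100 0" --pt "0.9 36 -205 -100 -15" --pt "0.9 36 -205 -100 -15" --pt "0.9 36 -205 -100 -15" --pt "0.9 36 -205 -100 -15" --pt "0.9 36 -205 -100 -15" --pt "0.9 36 -205 -100 -15" --pt "0.9 36 -205 -100 -15" --force 15

```text
clock: 15.45
eef_pos: [433.6, -56.4, 141.1]
eef_rot: [-3.141, -0.0, 1.572]
wrist_force: [-0.2, -0.2, -0.1]
finger_gap: 84.7
finger_force: 0.0
```

```bash
python3 plan.py "[[433.5,-56,44,90]]"
python3 - <<'E'
from h import *
c=imaging.camera("scene"); d=imaging.camera("top")
f=lambda c,u,v:cv2.resize(c["img"][v-60:v+60,u-80:u+80,::-1],(400,300),interpolation=cv2.INTER_CUBIC)
cv2.imwrite("pics/s4.png",np.hstack([f(c,215,265),f(d,440,195)]))
E
```

```text
tcp [433.6 -56.4 141.1] yaw 90.1 gap 84.7 f 0.0 t 15.4
(433.5, -56, 44, 90) -> [0, 0, 97] 0 rows 2
```

View pics/s4.png

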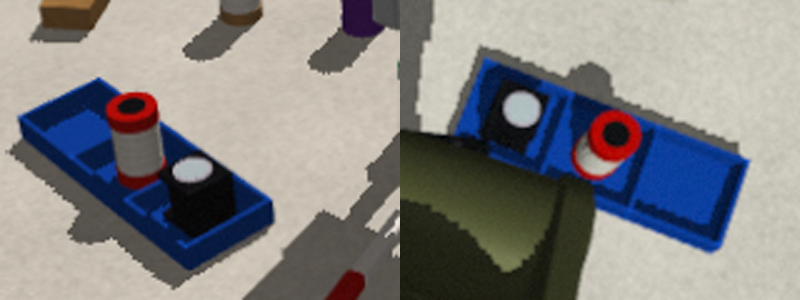

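Both blue kit items stand in their pockets. Now the green spool.

>>> arm_command --pt "0.9 0 0 50 0" --pt "0.9 0 0 97 0" --pt "0.9 0 0 97 0" --pt "0 0 0 97 0" --pt "0 0 0 97 0" --pt "0 0 0 97 0" --pt "0 0 0 97 0" --pt "0 0 0 97 0" --pt "0 0 0 97 0" --pt "0 0 0 50 0" --pt "0 0 0 0 0" --pt "0 249 148 0 5" --pt "0 249 148 0 5" --pt "0 249 148 0 5" --pt "0 249 148 0 5" --pt "0 249 148 0 5" --pt "0 249 148 0 5" --pt "0 249 148 0 5" --pt "0 249 148 40 5" --force 15

```text
clock: 17.92
eef_pos: [581.8, 192.6, 103.7]
eef_rot: [3.137, -0.002, 1.484]
wrist_force: [0.3, 1.2, -1.7]
finger_gap: 39.7
finger_force: 15.0
```

```bash
python3 plan.py "[[582,192.5,48,85],[381,307,140,167],[381,307,25,167]]"
```

```text
tcp [581.8 192.6 103.7] yaw 85.0 gap 39.7 f 15.0 t 17.9
(582, 192.5, 48, 85) -> [0, 0, 56] 0 rows 1
(381, 307, 140, 167) -> [97, -210, -37] -82 rows 8
(381, 307, 25, 167) -> [96, -210, 78] -82 rows 8
```

>>> arm_command --pt "0 0 0 30 0" --pt "0 0 0 44 0" --pt "0 0 0 50 0" --pt "0 0 0 53 0" --pt "0 0 0 53 0" --pt "0.7 0 0 53 0" --pt "0.7 0 0 53 0" --pt "0.7 0 0 53 0" --pt "0.7 0 0 53 0" --pt "0.7 0 0 10 0" --pt "0.7 0 0 -40 0" --pt "0.7 97 -210 -40 -82" --pt "0.7 97 -210 -40 -82" --pt "0.7 97 -210 -40 -82" --pt "0.7 97 -210 -40 -82" --pt "0.7 97 -210 -40 -82" --pt "0.7 97 -210 -40 -82" --pt "0.7 97 -210 -40 -82" --pt "0.7 97 -210 -40 -82" --pt "0.7 97 -210 -40 -82"

```text
clock: 20.42
eef_pos: [379.7, 307.8, 141.5]
eef_rot: [3.141, 0.0, 2.916]
wrist_force: [-0.4, 0.4, -0.0]
finger_gap: 65.9
finger_force: 0.0
```

```bash
python3 plan.py "[[381,307,25,167]]"
python3 - <<'E'
from h import *
c=imaging.camera("scene"); d=imaging.camera("top")
f=lambda c,u,v:cv2.resize(c["img"][v-75:v+75,u-100:u+100,::-1],(400,300),interpolation=cv2.INTER_CUBIC)
cv2.imwrite("pics/s5.png",np.hstack([f(c,430,290),f(d,210,230)]))
E
```

```text
tcp [379.7 307.8 141.5] yaw 167.1 gap 65.9 f 0.0 t 20.4
(381, 307, 25, 167) -> [-1, -1, 117] 0 rows 2
```

View pics/s5.png

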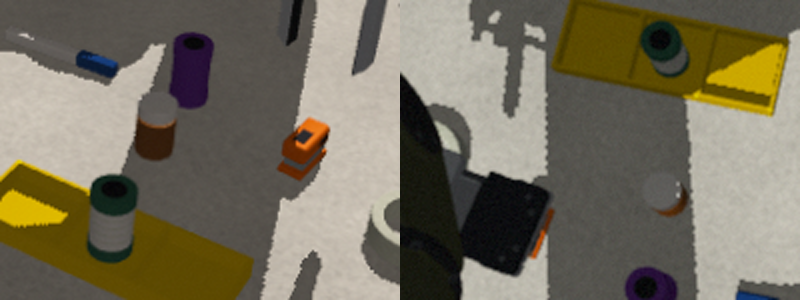

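The green spool stands in the yellow middle pocket, and the gripper is over the stapler with its edges parallel. Going down to grip.

>>> arm_command --pt "0.7 -1 -1 60 0" --pt "0.7 -1 -1 105 0" --pt "0.7 -1 -1 116 0" --pt "0.7 -1 -1 116 0" --pt "0 -1 -1 116 0" --pt "0 -1 -1 116 0" --pt "0 -1 -1 116 0" --pt "0 -1 -1 116 0" --pt "0 -1 -1 116 0" --pt "0 -1 -1 116 0" --pt "0 -1 -1 60 0" --pt "0 -1 -1 0 0" --pt "0 -1 -1 0 0" --force 10

```text
clock: 22.15
eef_pos: [381.8, 307.6, 145.3]
eef_rot: [3.136, 0.005, 2.917]
wrist_force: [0.3, 0.1, -1.8]
finger_gap: 25.9
finger_force: 9.9
```

```bash
python3 plan.py "[[589,270,140,85],[589,270,30,85]]"
python3 - <<'E'
from h import *
c=imaging.camera("scene")
uv=proj(c,[[380,307,130]])[0].astype(int);print(uv)
u,v=uv
cv2.imwrite("pics/s6.png",cv2.resize(c["img"][v-50:v+50,u-60:u+60,::-1],(480,400),interpolation=cv2.INTER_CUBIC))
E
```

```text
tcp [381.8 307.6 145.3] yaw 167.1 gap 25.9 f 9.9 t 22.1
(589, 270, 140, 85) -> [-210, 10, 6] 82 rows 8
(589, 270, 30, 85) -> [-210, 9, 116] 82 rows 8
[490 239]
```

View pics/s6.png

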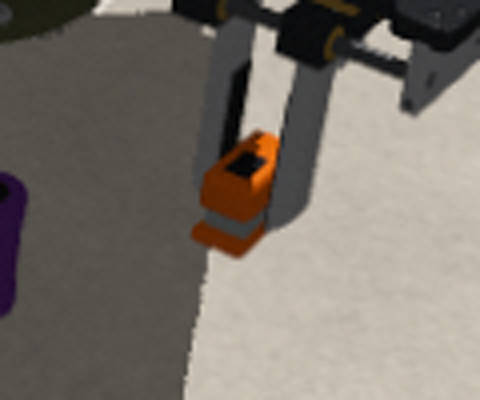

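The stapler is held straight. Place it in the +y yellow pocket.

>>> arm_command --pt "0 -210 10 0 82" --pt "0 -210 10 0 82" --pt "0 -210 10 0 82" --pt "0 -210 10 0 82" --pt "0 -210 10 0 82" --pt "0 -210 10 0 82" --pt "0 -210 10 0 82" --pt "0 -210 10 0 82" --pt "0 -210 10 0 82" --pt "0 -210 10 0 82" --pt "0 -210 10 50 82" --pt "0 -210 10 80 82" --pt "0 -210 10 80 82"

```text
clock: 23.82
eef_pos: [586.1, 269.0, 59.0]
eef_rot: [-3.137, 0.002, 1.487]
wrist_force: [-0.2, 1.0, -0.9]
finger_gap: 26.3
finger_force: 9.9
```

```bash
python3 plan.py "[[589,270,30,85]]"
```

```text
tcp [586.1 269.   59. ] yaw 85.2 gap 26.3 f 9.9 t 23.8
(589, 270, 30, 85) -> [1, 3, 29] 0 rows 1
```

>>> arm_command --pt "0 1 2 15 0" --pt "0 1 2 25 0" --pt "0 1 2 29 0" --pt "0 1 2 31 0" --pt "0 1 2 31 0" --pt "0 1 2 31 0"

```text
clock: 24.58
eef_pos: [589.6, 270.4, 30.8]
eef_rot: [3.141, -0.0, 1.485]
wrist_force: [-0.3, 0.0, -1.1]
finger_gap: 26.2
finger_force: 9.9
```

>>> arm_command --pt "0.4 0 0 0 0" --pt "0.4 0 0 0 0" --pt "0.4 0 0 0 0" --pt "0.4 0 0 -20 0" --pt "0.4 0 0 -60 0" --pt "0.85 0 0 -110 0" --pt "0.85 0 0 -110 0"

```text
clock: 25.45
eef_pos: [591.1, 271.0, 146.4]
eef_rot: [3.134, -0.004, 1.485]
wrist_force: [0.2, 1.1, -0.5]
finger_gap: 54.3
finger_force: 0.0
```

```bash
python3 plan.py "[[431,171,140,90],[431,171,40,90]]"
```

```text
tcp [591.1 271.  146.4] yaw 85.1 gap 54.3 f 0.0 t 25.4
(431, 171, 140, 90) -> [-113, -151, 5] -5 rows 4
(431, 171, 40, 90) -> [-114, -152, 105] -5 rows 4
```

>>> arm_command --pt "0.85 -113 -150 0 -5" --pt "0.85 -113 -150 0 -5" --pt "0.85 -113 -150 0 -5" --pt "0.85 -113 -150 0 -5" --pt "0.85 -113 -150 0 -5" --pt "0.85 -113 -150 0 -5" --pt "0.85 -113 -150 50 -5" --pt "0.85 -113 -150 100 -5" --pt "0.85 -113 -150 100 -5" --pt "0 -113 -150 100 -5" --pt "0 -113 -150 100 -5" --pt "0 -113 -150 100 -5" --pt "0 -113 -150 100 -5" --pt "0 -113 -150 100 -5" --pt "0 -113 -150 100 -5" --pt "0 -113 -150 50 -5" --pt "0 -113 -150 0 -5" --pt "0 -113 -150 0 -5" --force 12

```text
clock: 27.7
eef_pos: [431.7, 171.0, 143.5]
eef_rot: [3.136, -0.002, 1.573]
wrist_force: [-1.0, -0.5, -1.1]
finger_gap: 37.9
finger_force: 12.0
```

```bash
python3 plan.py "[[575,115,140,85],[575,115,44,85]]"
```

```text
tcp [431.7 171.  143.5] yaw 90.1 gap 37.9 f 12.0 t 27.7
(575, 115, 140, 85) -> [-56, 143, 4] 5 rows 3
(575, 115, 44, 85) -> [-56, 143, 100] 5 rows 3
```

>>> arm_command --pt "0 -56 143 0 5" --pt "0 -56 143 0 5" --pt "0 -56 143 0 5" --pt "0 -56 143 0 5" --pt "0 -56 143 0 5" --pt "0 -56 143 40 5" --pt "0 -56 143 75 5" --pt "0 -56 143 88 5" --pt "0 -56 143 93 5" --pt "0 -56 143 95 5" --pt "0 -56 143 95 5" --pt "0.7 -56 143 95 5" --pt "0.7 -56 143 95 5" --pt "0.7 -56 143 95 5" --pt "0.7 -56 143 95 5" --pt "0.7 -56 143 50 5" --pt "0.7 -56 143 -10 5" --pt "0.7 -56 -70 -90 5" --pt "0.7 -56 -70 -90 5" --pt "0.7 -56 -70 -90 5"

```text
clock: 30.2
eef_pos: [396.0, 114.4, 216.9]
eef_rot: [3.141, -0.0, 1.485]
wrist_force: [-0.1, 1.2, 1.8]
finger_gap: 65.8
finger_force: 0.0
```

>>> arm_command --pt "0.7 250 -60 -20 0" --pt "0.7 250 -60 -20 0" --pt "0.7 250 -60 -20 0" --pt "0.7 250 -60 -20 0" --pt "0.7 250 -60 -20 0" --pt "0.7 250 -60 -20 0" --pt "0.7 250 -60 -20 0"

```text
clock: 31.08
eef_pos: [359.8, 367.5, 236.4]
eef_rot: [3.142, 0.0, 1.484]
wrist_force: [-0.1, -0.6, -0.6]
finger_gap: 65.8
finger_force: 0.0
```

Run:
```python
from h import *
c=imaging.camera("scene"); d=imaging.camera("top")
TR=dict(b=(601.5,-219,-.266),y=(582,192,-.087))
for n,t in dict(spool_red_center="b",linen_tester_center="b",spool_green_center="y",stapler_center="y",jar_center="y",spool_brown_center=None).items():
    for cam in(c,d):
        for r in trace(cam,n)[:3]:
            if r["p"]<.4: continue
            x,y,q=fit([cam],[r["region"]],DIM[n],4 if t else 0)
            if t:
                X,Y,a=TR[t]; e=x-[X,Y]; x2=[e@[np.cos(a),np.sin(a)],e@[-np.sin(a),np.cos(a)]]
            else: x2=x
            print(n,round(float(r["p"]),2),np.round(x2,1),round(q,2))
cv2.imwrite("pics/f.png",np.hstack([cv2.resize(k["img"][:,:,::-1],(400,300),interpolation=cv2.INTER_AREA) for k in(c,d)]) if 0 else np.vstack([cv2.resize(c["img"][200:400,120:480,::-1],(540,300)),cv2.resize(d["img"][140:350,160:538,::-1],(540,300))]))
```

```text
spool_red_center 0.63 [-1.4  1.2] 0.89
spool_red_center 0.53 [-130.9  393.8] 0.9
spool_red_center 0.89 [-1.4  0.3] 0.93
linen_tester_center 0.72 [-1.4 80.6] 0.88
linen_tester_center 0.83 [-0.7 77.9] 0.93
linen_tester_center 0.72 [-210.1 -144.9] 0.85
spool_green_center 0.86 [-237.9  -39.1] 0.93
spool_green_center 0.76 [-220.6 -395.5] 0.91
spool_green_center 0.58 [-2.1  3.8] 0.92
spool_green_center 0.92 [-226.8 -401.1] 0.96
spool_green_center 0.84 [-3.  -0.3] 0.93
spool_green_center 0.68 [-244.3  -45.7] 0.95
stapler_center 0.88 [ 0.1 78.5] 0.91
jar_center 0.78 [ -1.5 -73.2] 0.91
jar_center 0.58 [ -2.5 -76.4] 0.95
spool_brown_center 0.85 [ 359.6 -298.1] 0.93
spool_brown_center 0.9 [ 360.5 -299.9] 0.88
```

View pics/f.png

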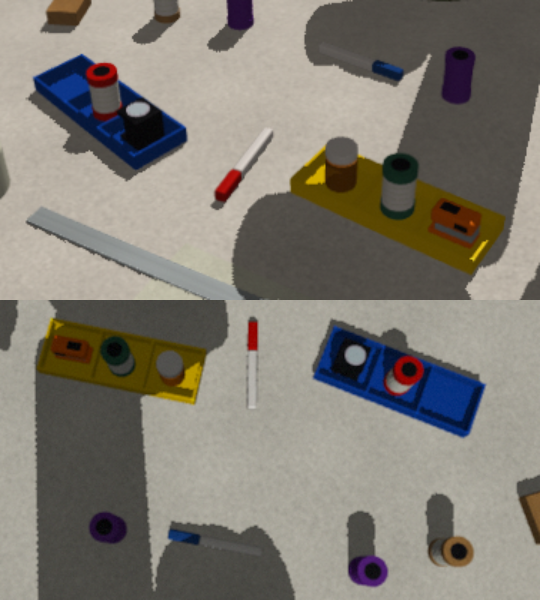

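All five items stand upright in their pockets, each within a few mm of its pocket centre. The brown spool has not moved.

```bash
python3 -c "
from cell import job
print(job.sign_off())"
```

```text
the job is handed in; nothing more can be done
None
```

Both yarn inspection kits are made up and the job was handed in at about 31 s of the 128 s limit. The final pictures show all five items upright in their own pockets and the brown spool unmoved, but the sign-off gave no verdict.

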